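Set and lock the drying box's air, then hold its lid on the balance

TASK

Get the drying box ready for a wet panel, leaving the bottle, jar and cup where they are: turn the air regulator's pointer knob clockwise until its nose points at the raised mark, then slide the lock fully home over the knob. Then take the drying box's lid by its bar, swing it gently up until it stands straight up on its balance point, without letting it drop or go over backwards, and finish holding it there in the gripper: do not let go.

Things in the scene. Friction and masses are not known exactly. Their poses are not given: they have to be found in the camera images.
- box: Drying box, fixed to the table: open wooden box 165 (x) x 240 (y) x 85 mm high, origin under its centre on the table. The lid hinges along its +x rim; the lid's free edge and its bar are on the -x side. The box stands left or right of the robot's centre line, the regulator on the other side.
- lid_hinge (a point): Middle of the lid's hinge line, on the box at (82.5, 0, 91) mm in the box's frame; the line runs along the box's y.
- lid_bar (a point): Middle of the lid's grip bar: dark steel round bar, diameter 12 mm, parallel to the hinge, 215 mm from it, in the lid's plane. 124 mm of bar are free between its side arms; the gap between bar and lid edge is 50 mm wide and open, for one finger. It is 91 mm above the table with the lid shut, 306 mm with it upright. It can turn between gripping fingers, so a gripper can keep pointing down.
- lid (a joint): Lid angle a in rad: 0 shut and level, 1.571 straight up. Plywood plate 155 x 240 x 10 mm, about 0.5 kg with bar, nearly frictionless hinge: below 1.571 it falls shut, beyond it falls over backwards (stop at 2.3). About 2.5 N at the bar lifts it. The bar is 215*cos(a) mm from the hinge towards the box's -x and 215*sin(a) mm above it.
- panel: Air regulator plate, fixed: aluminium, 14 mm thick, 240 mm along its y, from -45 to +100 mm along its x; origin on the table. Along its x = 0 line, towards +y: the lock on its rail, the knob 62 mm from the origin, then the mark. A flat gauge (40 mm across, top 24 mm above the table) lies at x = 75 mm, y = 0.
- knob_grip (a point): On the knob's upright axis, 43 mm above the table, at the height to grip. The black knob has a round skirt (52 mm across, top 22 mm above the table) and on it an upright bar 12 mm thick, 44 mm long, from 22 to 52 mm above the table, ending in a 6 mm thick pointer nose.
- pointer (a point): Tip of the knob's pointer nose, 34 mm from the axis, 43 mm above the table; the bar runs along the line from the axis to this tip.
- knob (a joint): Knob angle in rad, growing clockwise seen from above; at 1.40 the nose points at the mark, which is the plate's +y direction (stops at 0 and 1.9). Stiff: it stays where it is left (0.04 N m).
- mark (a point): Top of the raised dark mark, a rib 4 x 12 mm, 21 mm above the table, 45 mm from the knob's axis towards the plate's +y.
- lock_top (a point): Centre of the lock's top, 64 mm above the table. The lock is a steel U-shaped sleeve, open below and in front, 30 mm wide (plate x), 76 mm long (plate y), sides from 24 to 64 mm above the table; it rides on a low rail and goes over the knob's bar, which must then point at the mark. Pinch it across its 30 mm width from above or push it from behind.
- lock (a joint): Lock travel in m towards the plate's +y: 0 parked, 0.130 fully home over the knob (a stop), where lock_top is 10 mm short of the knob's axis. Sliding takes about 2 N and it stays where it is left.
- squeeze_bottle: Bystander: white bottle 52 mm across, 150 mm high, origin under its centre.
- jar: Bystander: blue jar 64 mm across, 75 mm high, origin under its centre.
- cup: Bystander: white cup, 80 mm across the rim, 75 mm high, origin under its centre.

How it is judged:
On the way, in this order (a step that is already met when the one before it is completed fails the run):
1. the knob's nose points at the mark while the lock is still off the knob (value of joint knob between 1.28 and 1.52 rad and value of joint lock below 0.06 m), for 0.2 s.
2. the lock is fully home over the knob, which is still at the mark (value of joint knob between 1.28 and 1.52 rad and value of joint lock above 0.124 m), for 0.2 s.
3. the lid stands upright on its balance point, held by the fingers (value of joint lid between 1.471 and 1.671 rad and velocity of joint lid between -0.15 and 0.15 rad/s and contact force between the fingers and lid above 1 N), for 0.5 s.
At the end, for the whole second after the job is handed in: The lid stands within 0.10 rad of upright (joint lid 1.471 to 1.671), still (under 0.15 rad/s) and held by the fingers with more than 1 N; the knob is within 0.12 rad of the mark (joint knob 1.28 to 1.52) and the lock is home (joint lock over 0.124 m) (all of step 2 and all of step 3); the arm keeps its last pose, push and grip.
It fails at once if the lid goes over its balance point and falls backwards (value of joint lid above 1.9 rad).
It fails at once if the lid is dropped or flung (velocity of joint lid below -3 rad/s or velocity of joint lid above 3 rad/s).
It fails at once if the lock is pushed onto the knob while the knob is off the mark (value of joint lock above 0.085 m and (value of joint knob below 1.26 rad or value of joint knob above 1.54 rad)).
It fails at once if a bystander (bottle, jar or cup) is moved more than 30 mm (distance of any of squeeze_bottle, jar, cup from where it was at the start of the episode above 0.03 m).
It also fails if it takes over 64 s, if anything falls off the work surface, if the arm or the gripper's body presses on something with over 40 N, if the wrist force passes 120 N, or if a joint passes its speed limit or range.

ROBOT

A 6-joint arm with a two-finger parallel gripper is mounted at the origin on the work surface. World frame = base frame: x ahead of the robot, y to its left, z up, the work surface at z = 0. Lengths are in m, angles in rad, forces in N, time in s.
With the tool pointing down it reaches from about 0.35 to 0.975 m from the base axis. Payload 4.9 kg.
Tool frame: the origin (TCP) lies at the very end of the fingers, on their centre line; the grasp point (between the pads) lies 19 mm behind it; z points along the fingers, y is the line along which they close (so a half turn about z gives the same grasp; the last joint's range is limited). The gripper opens to 85 mm and grips with 20 to 120 N. Pads are 22 mm wide; open, the fingers measure 114 mm over their backs; the gripper's body (76 mm by 85 mm) begins 54 mm behind the grasp point. The pads swing forward as they close: fully open they stand 13 mm farther back than shut.
Start: joints at [-1.401, 0.053, 1.613, -0, 1.476, -0.119], TCP at [0.178, -0.599, 0.231] pointing down, gripper open.
Joint ranges: [-3.01, 3.01], [-1.01, 2.22], [0.06, 2.58], [-1.02, 4.17], [0.09, 2.62], [-3.14, 3.14]. Speed limits (rad/s): [2.57, 2.57, 3.14, 3.14, 3.14, 3.14].

INTERFACE

Orientations are given as a unit quaternion [w, x, y, z].
In Python, from plant import manip gives the robot as it stands.
- The arm moves only by the tool move_arm, never from a script. Its argument "plan" is a list that holds one entry, the list of rows, each a list of 7 numbers: the shift along the tool's x, y, z as a fraction of full scale, then the turn, a rotation vector about the tool's x, y, z as a fraction of full scale, then the closure, from 0 (fully open) to 1 (shut). In form: [[[dx, dy, dz, wx, wy, wz, fingers], ...]]. A call has exactly 10 rows; each row shifts and turns the commanded pose from where the row before left it, along the tool's axes as they then stand; what a row does not reach is not made up. Full scale, the value 1, is 0.12 m for a shift and 0.15 rad for a turn. A row lasts 1/8 s, in which the tool goes at most 62.5 mm and 10.7 degrees, less where a joint would pass 70% of its speed; a pose out of reach is approached as far as the arm can. A call with a number of a shift or a turn outside -1 to 1 is refused whole. A call with a gripper value outside its range is refused whole. The fingers move at their own pace and stop on an object; the grip force is fixed at half the most. Time passes only in rows, so rows that do not move let the fingers close, or fill a call up. It gives the time, the measured TCP pose, the force, the opening and the grip force at its end, in the units of the state.
- manip.state(): the state, without advancing time (a new reading comes with each control period).
- manip.grab_frame(name): name is "scene" or "top" or "wrist"; returns a dict with "pixels" (384x512x3 uint8, blue, green, red), "depth" (384x512 float32, m along the optical axis (not along the pixel's ray), 0 where there is no reading), "vfov" (degrees; the focal length in pixels is half the picture's height over the tangent of half this angle, whatever the lens; pixels are square), "cx", "cy" (the principal point, pixels), "dist_coeffs" ([k1, k2, p1, p2, k3] as OpenCV has them; the pictures are not rectified), "view" (4x4, takes a point from world to camera coordinates). Camera axes: x right, y down, z forward; pixel columns grow to the right and rows downward; lengths in m; the calibration is good to about 2 mm. A picture is of the moment at which its call begins.
- manip.job_done(): hands the job in; it is judged then, once.
The state is a dict: "time": time; "joint_pos": joint angles; "joint_vel": joint speeds; "joint_efforts": joint torques, N m; "tool_pos": TCP position; "tool_rot": TCP orientation; "contact_force": force on the tool from outside, world axes, zero at the start; "ft_torque": the same for the moment, N m; "gripper_width": opening from 0.0 (shut) to 1.0 (fully open); "grasp_force": force on a finger pad.
Only numpy, scipy, OpenCV 4.12 (cv2) and the standard library are available. Lean on these libraries where they do the work, as an engineer would, in place of code of your own. Each camera call takes 0.05 s, during which the arm holds its last target. There are 200 camera calls.

## Working session

There is one attempt and no reset: what is moved stays moved. The work goes in short steps, Python scripts to look and compute and a tool call to move; the robot and the scene stay as the last step left them, time stands still between calls to the robot, and variables do not carry over. Pictures are saved under pics/ and viewed, at most 10 in all, crops included, and the job is handed in when it is done.

Besides the shell and the picture viewer there is one more tool, called after "Call:" in YAML: its name, and indented under it one key for each argument. move_arm: Moves the arm, as the interface text tells. Its arguments: {"type":"object","properties":{"plan":{"type":"array"}},"required":["plan"]}

```bash
mkdir -p pics; cat > h.py <<'E'
import numpy as np, cv2
from plant import manip
def grab(n,save=None):
    f=manip.grab_frame(n)
    if save: cv2.imwrite('pics/'+save,f['pixels'])
    np.savez('/tmp/%s.npz'%n,**{k:np.array(v) for k,v in f.items()})
    return f
def K(f):
    fl=192/np.tan(np.radians(f['vfov'])/2)
    return np.array([[fl,0,f['cx']],[0,fl,f['cy']],[0,0,1.]])
def rays(f,uv):
    p=cv2.undistortPoints(np.array(uv,float).reshape(-1,1,2),K(f),np.array(f['dist_coeffs'],float)).reshape(-1,2)
    V=np.array(f['view']);R=V[:3,:3];t=V[:3,3]
    return -R.T@t, np.c_[p,np.ones(len(p))]@R
def onz(f,uv,z):
    o,d=rays(f,uv); return o+d*((z-o[2])/d[:,2])[:,None]
def cloud(f):
    v,u=np.mgrid[:384,:512]; o,d=rays(f,np.c_[u.ravel(),v.ravel()])
    return (o+d*np.array(f['depth']).ravel()[:,None]).reshape(384,512,3)
E
python3 - <<'E'
from h import *
s=manip.state();print({k:np.round(v,3) for k,v in s.items()})
a=grab('scene');b=grab('top')
for f in(a,b):
    print(f['vfov'],f['dist_coeffs'],np.round(rays(f,[[256,192]]),3).tolist())
cv2.imwrite('pics/a.png',a['pixels']);cv2.imwrite('pics/b.png',cv2.resize(b['pixels'],(800,600)))
E
```

```text
{'time': np.float64(0.0), 'joint_pos': array([-1.401,  0.053,  1.614, -0.   ,  1.476, -0.119]), 'joint_vel': array([ 0.   , -0.002,  0.   ,  0.001, -0.001, -0.   ]), 'joint_efforts': array([ 0.0000e+00, -3.9369e+01, -3.7017e+01, -0.0000e+00,  7.0000e-03,
       -0.0000e+00]), 'tool_pos': array([ 0.178, -0.598,  0.23 ]), 'tool_rot': array([-0.001,  0.99 ,  0.144, -0.   ]), 'contact_force': array([-0.108,  0.321,  0.562]), 'ft_torque': array([-0.037, -0.036, -0.013]), 'grasp_force': np.float64(0.0), 'gripper_width': np.float64(0.998)}Traceback (most recent call last):
  File "<stdin>", line 5, in <module>
    return _wrapfunc(a, 'round', decimals=decimals, out=out)
    return _wrapit(obj, method, *args, **kwds)
    conv = _array_converter(obj)
ValueError: setting an array element with a sequence. The requested array has an inhomogeneous shape after 1 dimensions. The detected shape was (2,) + inhomogeneous part.
```

```bash
python3 - <<'E'
from h import *
a=dict(np.load('/tmp/scene.npz'));b=dict(np.load('/tmp/top.npz'))
for f in(a,b):
    o,d=rays(f,[[256,192]]);print(f['vfov'],f['dist_coeffs'],o.round(3),d.round(3),(f['depth']>0).mean())
cv2.imwrite('pics/a.png',a['pixels']);cv2.imwrite('pics/b.png',cv2.resize(b['pixels'],(800,600)))
E
```

```text
47.47235167882596 [-0.07574655  0.          0.          0.          0.        ] [1.348 0.046 0.926] [[-0.65   0.008 -0.76 ]] 0.9959971110026041
45.169326471442325 [-0.16290592  0.          0.          0.          0.        ] [0.531 0.031 1.311] [[ 0.088  0.001 -0.996]] 0.996124267578125
```

View pics/b.png

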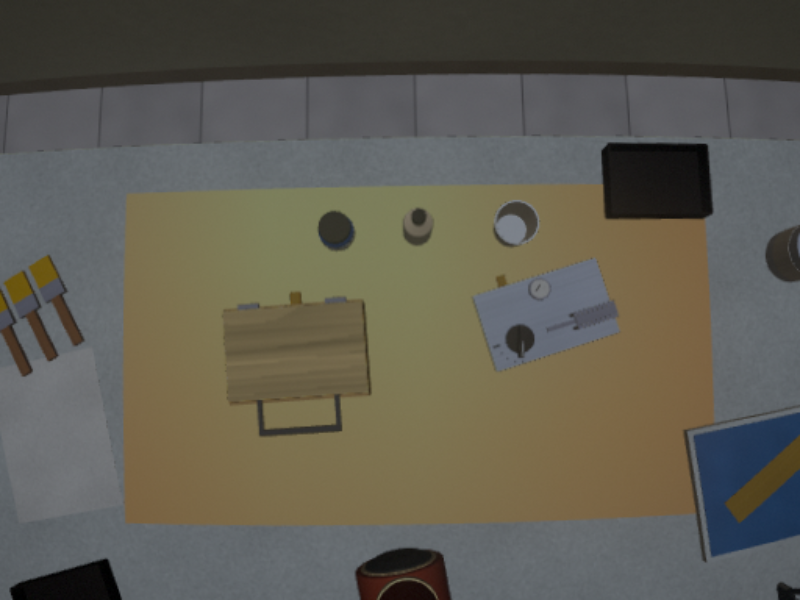

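View pics/a.png

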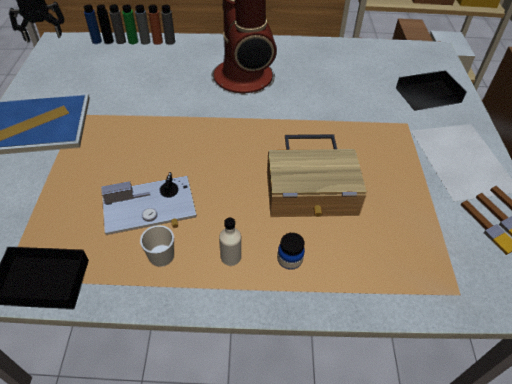

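The top view (800 px scale) shows the box at left with its bar at about (300,432). The regulator is at right: lock at about (596,315), knob at (520,338) with its nose towards the robot, and mark at (496,346). The jar, bottle and cup are in a row behind.

```bash
python3 - <<'E'
from h import *
b=dict(np.load('/tmp/top.npz'));a=dict(np.load('/tmp/scene.npz'))
s=512/800
# plate corners on z=.014
print('plate',onz(b,np.array([[473,296],[598,259],[619,331],[497,371]])*s,.014).round(3).tolist())
print('mark',onz(b,[[496*s,346*s]],.021).round(4),'gauge',onz(b,[[540*s,289*s]],.024).round(4))
print('knobskirt',onz(b,[[519.5*s,338*s]],.022).round(4))
print('bar ends',onz(b,np.array([[261,433],[341,429]])*s,.091).round(4).tolist())
print('bystanders',onz(b,np.array([[335,230],[418,225],[514,230]])*s,.05).round(3).tolist())
for n,f in(('top',b),('scene',a)):
    P=cloud(f);x,y,z=P[...,0],P[...,1],P[...,2]
    reg=(abs(x-.57)<.15)&(y<-.1)&(y>-.42)
    for nm,m in(('lock',reg&(z>.056)&(z<.07)&(y<-.2)),('knob',reg&(z>.044)&(z<.056)),
      ('bar',(x<.48)&(x>.3)&(y>.05)&(y<.4)&(z>.07)&(z<.11)),('lid',(x>.4)&(x<.7)&(y>.05)&(y<.4)&(z>.085)&(z<.12))):
        Q=P[m]
        if len(Q)<6: print(n,nm,len(Q));continue
        q=Q[:,:2].astype(np.float32);r=cv2.minAreaRect(q)
        print(n,nm,len(Q),'mean',Q.mean(0).round(4),'rect',cv2.boxPoints(r).round(4).tolist())
cv2.imwrite('pics/c.png',np.hstack([cv2.resize(b['pixels'][160:245,298:400],(400,333),interpolation=2)*1,cv2.resize(a['pixels'][165:235,95:200],(400,333)[:2])]))
E
```

```text
plate [[0.65, -0.101, 0.014], [0.715, -0.333, 0.014], [0.582, -0.368, 0.014], [0.514, -0.141, 0.014]]
mark [[ 0.5591 -0.1395  0.021 ]] gauge [[ 0.6601 -0.2216  0.024 ]]
knobskirt [[ 0.5726 -0.1821  0.022 ]]
bar ends [[0.4161, 0.2703, 0.091], [0.4218, 0.1341, 0.091]]
bystanders [[0.769, 0.145, 0.05], [0.775, -0.003, 0.05], [0.764, -0.174, 0.05]]
top lock 293 mean [ 0.6109 -0.3095  0.0641] rect [[0.5860000252723694, -0.2775999903678894], [0.6085000038146973, -0.351500004529953], [0.6373999714851379, -0.3427000045776367], [0.6150000095367432, -0.2687999904155731]]
top knob 88 mean [ 0.5715 -0.1852  0.0516] rect [[0.5388000011444092, -0.17589999735355377], [0.5579000115394592, -0.2840999960899353], [0.6119999885559082, -0.27459999918937683], [0.5928000211715698, -0.1662999987602234]]
top bar 633 mean [0.4495 0.2203 0.0934] rect [[0.41100001335144043, 0.3255999982357025], [0.41119998693466187, 0.10530000180006027], [0.47999998927116394, 0.10540000349283218], [0.4799000024795532, 0.3257000148296356]]
top lid 5916 mean [0.5479 0.21   0.0963] rect [[0.40709999203681946, 0.32350000739097595],
[... 315 characters left out ...]
151999831199646, -0.2711000144481659]]
scene knob 176 mean [ 0.5987 -0.2499  0.0503] rect [[0.5340999960899353, -0.18400000035762787], [0.6288999915122986, -0.34869998693466187], [0.6751000285148621, -0.3221000134944916], [0.580299973487854, -0.1573999971151352]]
scene bar 385 mean [0.4411 0.2191 0.0945] rect [[0.41350001096725464, 0.325300008058548], [0.4138999879360199, 0.13259999454021454], [0.4799000024795532, 0.13269999623298645], [0.4796000123023987, 0.3255000114440918]]
scene lid 4541 mean [0.5548 0.2087 0.0955] rect [[0.40720000863075256, 0.32260000705718994], [0.4203000068664551, 0.08139999955892563], [0.6499999761581421, 0.09390000253915787], [0.636900007724762, 0.335099995136261]]
```

View pics/c.png

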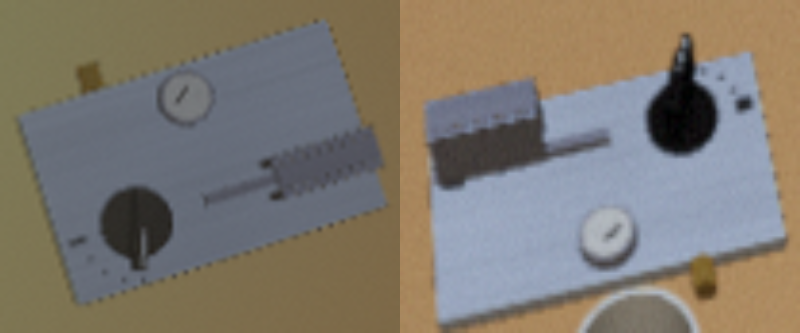

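The crop shows the lock at the right end of its rail and the knob nose pointing at the robot, between the dots and the rim. The plate's +y is about (-0.28, 0.96) and the knob axis is about (0.572, -0.182). I'll move above the knob and look with the wrist camera.

Call:
move_arm:
  plan:
    - [[0.41,-0.24,0.02,0,0,0,0],[0.41,-0.24,0.02,0,0,0,0],[0.41,-0.24,0.02,0,0,0,0],[0.41,-0.24,0.02,0,0,0,0],[0.41,-0.24,0.02,0,0,0,0],[0.41,-0.24,0.02,0,0,0,0],[0.41,-0.24,0.02,0,0,0,0],[0.41,-0.24,0.02,0,0,0,0],[0.41,-0.24,0.02,0,0,0,0],[0.41,-0.24,0.02,0,0,0,0]]

```text
time: 1.35
tool_pos: [0.5684, -0.1812, 0.2068]
tool_rot: [-0.0, 0.99, 0.144, -0.0]
contact_force: [0.1, -0.6, 0.1]
gripper_width: 1.001
grasp_force: 0.0
```

```bash
python3 - <<'E'
from h import *
f=grab('wrist','d.png')
s=manip.state();print({k:np.round(s[k],3).tolist() for k in('time','tool_pos','tool_rot','joint_pos')})
o,d=rays(f,[[256,192]]);print(o.round(3),d.round(3))
P=cloud(f);x,y,z=P[...,0],P[...,1],P[...,2]
k=(abs(x-.572)<.05)&(abs(y+.182)<.05)
for nm,m in(('bar',k&(z>.035)&(z<.06)),('skirt',k&(z>.019)&(z<.026)),('lock',(y<-.22)&(z>.058)&(z<.07)&(x>.5)),('mark',k&(z>.018)&(y>-.155))):
    Q=P[m]
    if len(Q)>5:
        r=cv2.minAreaRect(Q[:,:2].astype(np.float32));print(nm,len(Q),Q.mean(0).round(4),cv2.boxPoints(r).round(4).tolist())
E
```

```text
{'time': 1.4, 'tool_pos': [0.572, -0.176, 0.206], 'tool_rot': [-0.002, 0.989, 0.146, 0.001], 'joint_pos': [-0.426, 0.006, 1.703, 0.005, 1.433, 0.851]}
[ 0.634 -0.163  0.349] [[-0.267 -0.075 -0.961]]
bar 721 [ 0.5697 -0.1837  0.051 ] [[0.5375000238418579, -0.18780000507831573], [0.593500018119812, -0.19200000166893005], [0.5943999886512756, -0.18000000715255737], [0.5385000109672546, -0.17579999566078186]]
skirt 1306 [ 0.5733 -0.1818  0.0219] [[0.521399974822998, -0.17059999704360962], [0.5720999836921692, -0.22059999406337738], [0.6082000136375427, -0.18400000035762787], [0.5576000213623047, -0.1340000033378601]]
lock 2723 [ 0.6105 -0.312   0.0639] [[0.5848000049591064, -0.28040000796318054], [0.6065000295639038, -0.35440000891685486], [0.635699987411499, -0.3458000123500824], [0.6140999794006348, -0.2718999981880188]]
mark 7936 [ 0.567  -0.143   0.2691] [[0.5382999777793884, -0.14300000667572021], [0.5782999992370605, -0.15559999644756317], [0.5841000080108643, -0.1371999979019165], [0.5442000031471252, -0.12449999898672104]]
```

View pics/d.png

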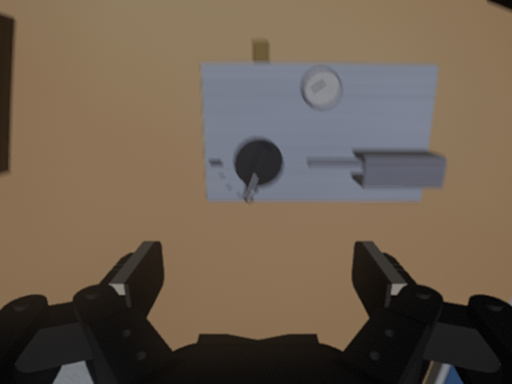

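The wrist view shows the knob at about (258,163), its nose towards (250,198), the mark at (216,162) and the lock at (402,170). That puts the knob axis at about (0.572, -0.183), the nose azimuth at 3.07 rad and the required clockwise turn at about 1.21 rad. Next I align with the bar and descend partway.

Call:
move_arm:
  plan:
    - [[0,0,0,0,0,0.82,0],[0,0,0,0,0,0.82,0],[0,0,0,0,0,0.82,0],[0,0,0.18,0,0,0,0.3],[0,0,0.18,0,0,0,0.3],[0,0,0.18,0,0,0,0.3],[0,0,0.18,0,0,0,0.3],[0,0,0,0,0,0,0.3],[0,0,0,0,0,0,0.3],[0,0,0,0,0,0,0.3]]

```text
time: 2.65
tool_pos: [0.5685, -0.1833, 0.1223]
tool_rot: [0.0, 0.999, -0.04, 0.001]
contact_force: [-0.6, 0.2, 0.6]
gripper_width: 0.703
grasp_force: 0.0
```

```bash
python3 - <<'E'
from h import *
f=grab('wrist')
s=manip.state();print({k:np.round(s[k],4).tolist() for k in('time','tool_pos','tool_rot','joint_pos','gripper_width')})
P=cloud(f);x,y,z=P[...,0],P[...,1],P[...,2]
k=(abs(x-.572)<.05)&(abs(y+.182)<.03)
for nm,m in(('bar',k&(z>.046)&(z<.056)),('skirt',k&(z>.019)&(z<.026))):
    Q=P[m]
    if len(Q)>5:
        r=cv2.minAreaRect(Q[:,:2].astype(np.float32));print(nm,len(Q),Q.mean(0).round(4),cv2.boxPoints(r).round(4).tolist())
E
```

```text
{'time': 2.7, 'tool_pos': [0.5684, -0.1833, 0.1223], 'tool_rot': [0.0004, 0.9992, -0.04, 0.0011], 'joint_pos': [-0.4364, 0.0766, 1.7757, 0.0, 1.2869, 1.2144], 'gripper_width': 0.6981}
bar 1184 [ 0.5696 -0.1843  0.052 ] [[0.5374000072479248, -0.1875], [0.5934000015258789, -0.19179999828338623], [0.5942999720573425, -0.1800999939441681], [0.5382999777793884, -0.17589999735355377]]
skirt 2244 [ 0.5739 -0.1845  0.0219] [[0.5458999872207642, -0.20749999582767487], [0.5952000021934509, -0.21199999749660492], [0.5997999906539917, -0.16140000522136688], [0.5504000186920166, -0.15700000524520874]]
```

Call:
move_arm:
  plan:
    - [[0.03,0.005,0.2,0,0,0,0.3],[0,0,0.2,0,0,0,0.3],[0,0,0.2,0,0,0,0.3],[0,0,0.19,0,0,0,0.3],[0,0,0,0,0,0,0.6],[0,0,0,0,0,0,1],[0,0,0,0,0,0,1],[0,0,0,0,0,0,1],[0,0,0,0,0,0,1],[0,0,0,0,0,0,1]]

```text
time: 3.95
tool_pos: [0.5725, -0.1827, 0.0281]
tool_rot: [-0.001, 0.999, -0.04, 0.001]
contact_force: [-0.0, 6.1, 3.8]
gripper_width: 0.125
grasp_force: 59.5
```

Call:
move_arm:
  plan:
    - [[0,0,0,0,0,0.9,1],[0,0,0,0,0,0.9,1],[0,0,0,0,0,0.9,1],[0,0,0,0,0,0.9,1],[0,0,0,0,0,0.9,1],[0,0,0,0,0,0.9,1],[0,0,0,0,0,0.9,1],[0,0,0,0,0,0.9,1],[0,0,0,0,0,0.9,1],[0,0,0,0,0,0,1]]

```text
time: 5.2
tool_pos: [0.5722, -0.1829, 0.0281]
tool_rot: [-0.001, 0.798, -0.603, 0.0]
contact_force: [-0.9, 5.8, 4.8]
gripper_width: 0.127
grasp_force: 59.7
```

Call:
move_arm:
  plan:
    - [[0,0,0,0,0,0,0.3],[0,0,0,0,0,0,0.3],[0,0,0,0,0,0,0.3],[0,0,-0.2,0,0,0,0.3],[0,0,-0.25,0,0,0,0.3],[0,0,-0.25,0,0,0,0.3],[0.2,0,-0.2,0,0,0,0.3],[0.2,0,0,0,0,0,0.3],[0,0,0,0,0,0,0.3],[0,0,0,0,0,0,0.3]]

```text
time: 6.45
tool_pos: [0.5831, -0.2295, 0.1319]
tool_rot: [0.0, 0.797, -0.603, -0.002]
contact_force: [-0.1, 0.7, 0.4]
gripper_width: 0.698
grasp_force: 0.0
```

```bash
python3 - <<'E'
from h import *
f=grab('wrist','e.png')
s=manip.state();print({k:np.round(s[k],4).tolist() for k in('time','tool_pos','tool_rot','joint_pos','gripper_width')})
P=cloud(f);x,y,z=P[...,0],P[...,1],P[...,2]
k=(abs(x-.568)<.05)&(abs(y+.18)<.05)
for nm,m in(('bar',k&(z>.044)&(z<.056)),('lock',(y<-.22)&(z>.058)&(z<.07)&(x>.5)),('mark',k&(z>.018)&(z<.03)&(y>-.15))):
    Q=P[m]
    if len(Q)>5:
        r=cv2.minAreaRect(Q[:,:2].astype(np.float32));B=cv2.boxPoints(r);e=sorted([B[1]-B[0],B[2]-B[1]],key=np.linalg.norm)
        print(nm,len(Q),Q.mean(0).round(4),'c',np.round(r[0],4),[round(float(np.linalg.norm(v)),4) for v in e],'az',np.arctan2(e[1][1],e[1][0])%np.pi)
E
```

```text
{'time': 6.5, 'tool_pos': [0.5832, -0.2293, 0.1321], 'tool_rot': [0.0001, 0.7975, -0.6033, -0.0017], 'joint_pos': [-0.4934, 0.1369, 1.6931, 0.0003, 1.315, 2.3726], 'gripper_width': 0.7024}
bar 975 [ 0.5716 -0.1835  0.0517] c [ 0.5704 -0.1791] [0.0119, 0.0562] az 1.8437896
lock 6216 [ 0.6104 -0.3152  0.064 ] c [ 0.6102 -0.3138] [0.0303, 0.0762] az 1.8584857
```

View pics/e.png

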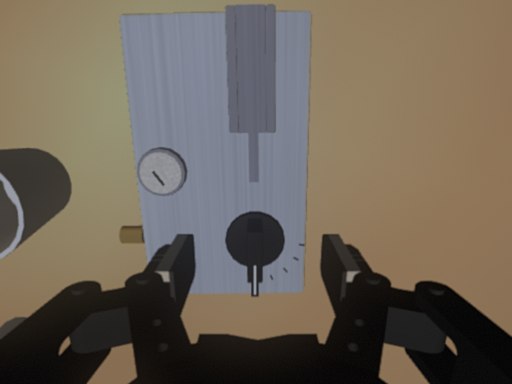

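The wrist view shows the nose straight down the plate axis from (256,240) to (255,295), with the lock centred at about (251,70) on the same line. The knob azimuth is 1.844 and the rail's is 1.858, so the knob is near 1.41. Next I pinch the lock.

Call:
move_arm:
  plan:
    - [[0.41,-0.03,0,0,0,-0.08,0.3],[0.41,0,0,0,0,0,0.3],[0,0,0.2,0,0,0,0.3],[0,0,0.22,0,0,0,0.3],[0,0,0.22,0,0,0,0.3],[0,0,0.18,0,0,0,0.3],[0,0,0,0,0,0,0.6],[0,0,0,0,0,0,1],[0,0,0,0,0,0,1],[0,0,0,0,0,0,1]]

```text
time: 7.75
tool_pos: [0.614, -0.3233, 0.0355]
tool_rot: [0.0, 0.801, -0.599, -0.001]
contact_force: [-4.4, 0.2, -4.2]
gripper_width: 0.336
grasp_force: 61.6
```

Call:
move_arm:
  plan:
    - [[-0.06,0,0,0,0,0,1],[-0.13,0,0,0,0,0,1],[-0.13,0,0,0,0,0,1],[-0.13,0,0,0,0,0,1],[-0.13,0,0,0,0,0,1],[-0.13,0,0,0,0,0,1],[-0.13,0,0,0,0,0,1],[-0.13,0,0,0,0,0,1],[-0.12,0,0,0,0,0,1],[-0.02,0,0,0,0,0,1]]

```text
time: 9.0
tool_pos: [0.5784, -0.2031, 0.0358]
tool_rot: [0.005, 0.801, -0.598, 0.008]
contact_force: [6.6, -34.1, -22.5]
gripper_width: 0.339
grasp_force: 62.4
```

```bash
python3 - <<'E'
from h import *
s=manip.state();print({k:np.round(s[k],4).tolist() for k in('time','tool_pos','tool_rot','contact_force')})
print(np.linalg.norm(np.array(s['tool_pos'])-[.614,-.3233,.0355]))
E
```

```text
{'time': 9.0, 'tool_pos': [0.5784, -0.2031, 0.0358], 'tool_rot': [0.0049, 0.8014, -0.5981, 0.0078], 'contact_force': [6.6424, -34.071, -22.4512]}
0.1253174774208329
```

Call:
move_arm:
  plan:
    - [[0,0,0,0,0,0,1],[0,0,0,0,0,0,0.4],[0,0,0,0,0,0,0.3],[0,0,0,0,0,0,0.3],[0,0,-0.2,0,0,0,0.3],[0,0,-0.3,0,0,0,0.3],[0,0,-0.3,0,0,0,0.3],[0.2,0,-0.2,0,0,0,0.3],[0.2,0,0,0,0,0,0.3],[0,0,0,0,0,0,0.3]]

```text
time: 10.25
tool_pos: [0.5908, -0.2429, 0.1547]
tool_rot: [0.0, 0.801, -0.599, -0.001]
contact_force: [0.5, -0.2, 0.7]
gripper_width: 0.702
grasp_force: 0.0
```

```bash
python3 - <<'E'
from h import *
f=grab('wrist','g.png')
s=manip.state();print({k:np.round(s[k],4).tolist() for k in('time','tool_pos','tool_rot','contact_force','joint_pos')})
P=cloud(f);x,y,z=P[...,0],P[...,1],P[...,2]
m=(abs(x-.575)<.07)&(abs(y+.19)<.08)&(z>.058)&(z<.07);Q=P[m]
r=cv2.minAreaRect(Q[:,:2].astype(np.float32));B=cv2.boxPoints(r);e=sorted([B[1]-B[0],B[2]-B[1]],key=np.linalg.norm)
print(len(Q),np.round(r[0],4),[round(float(np.linalg.norm(v)),4) for v in e],'travel',np.hypot(*(np.array(r[0])-[.6102,-.3138])))
f=grab('top');P=cloud(f);x,y,z=P[...,0],P[...,1],P[...,2]
m=(abs(x-.575)<.07)&(abs(y+.19)<.08)&(z>.058)&(z<.07);Q=P[m];r=cv2.minAreaRect(Q[:,:2].astype(np.float32))
print('top',np.round(r[0],4),np.round(r[1],4),'before .6117,-.3101')
E
```

```text
{'time': 10.3, 'tool_pos': [0.5902, -0.2419, 0.1539], 'tool_rot': [0.0, 0.8008, -0.5989, -0.0014], 'contact_force': [-0.3003, -0.4715, -0.4826], 'joint_pos': [-0.5058, 0.1414, 1.6499, 0.0004, 1.3531, 2.3492]}
3217 [ 0.5748 -0.1944] [0.0301, 0.0763] travel 0.1245069656061806
top [ 0.5754 -0.1889] [0.0301 0.0827] before .6117,-.3101
```

View pics/g.png

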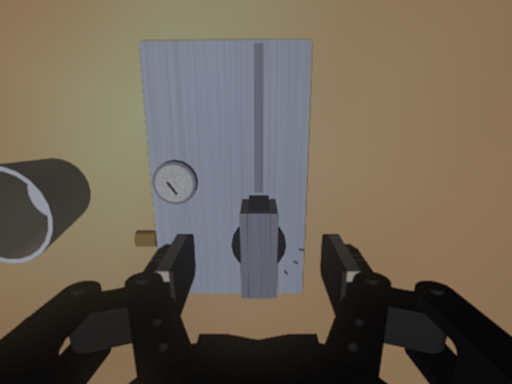

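The wrist view shows the lock over the knob from (259,200) to (259,297), with the rail bare behind it. Its top lies about 10 mm short of the measured axis, and the stop resisted with 34 N, so it is home. Next is the lid: turn back, then travel across.

Call:
move_arm:
  plan:
    - [[0,0,-0.1,0,0,-1,0.3],[0,0,-0.1,0,0,-1,0.3],[0,0,-0.1,0,0,-1,0.3],[0,0,-0.1,0,0,-1,0.3],[0,0,-0.1,0,0,-1,0.3],[0,0,-0.1,0,0,-1,0.3],[0,0,-0.1,0,0,-1,0.3],[0,0,-0.1,0,0,-1,0.3],[0,0,-0.1,0,0,-1,0.3],[0,0,-0.1,0,0,-1,0.3]]

```text
time: 11.6
tool_pos: [0.5903, -0.2408, 0.2741]
tool_rot: [-0.001, 0.994, 0.111, -0.001]
contact_force: [1.0, -0.4, 0.0]
gripper_width: 0.699
grasp_force: 0.0
```

```bash
cat >> h.py <<'E'
from scipy.spatial.transform import Rotation as R3
def st(target=None):
    s=manip.state();q=np.array(s['tool_rot']);R=R3.from_quat(q[[1,2,3,0]]).as_matrix()
    print(s['time'],'pos',np.round(s['tool_pos'],4),'yaw',round(float(np.arctan2(R[1,0],R[0,0])),4),'F',np.round(s['contact_force'],1),'q',np.round(s['joint_pos'],2))
    if target is not None: print('units',(R.T@(np.array(target)-s['tool_pos'])/.12).round(3))
E
python3 -c "
from h import *
st([.42,.203,.25])"
```

```text
11.6 pos [ 0.5903 -0.2408  0.2741] yaw 0.2224 F [ 1.  -0.4  0. ] q [-0.5   0.06  1.53  0.    1.55  0.84]
units [-0.568 -3.92   0.211]
```

Call:
move_arm:
  plan:
    - [[-0.057,-0.39,0.02,0,0,0,0.3],[-0.057,-0.39,0.02,0,0,0,0.3],[-0.057,-0.39,0.02,0,0,0,0.3],[-0.057,-0.39,0.02,0,0,0,0.3],[-0.057,-0.39,0.02,0,0,0,0.3],[-0.057,-0.39,0.02,0,0,0,0.3],[-0.057,-0.39,0.02,0,0,0,0.3],[-0.057,-0.39,0.02,0,0,0,0.3],[-0.057,-0.39,0.02,0,0,0,0.3],[-0.057,-0.39,0.02,0,0,0,0.3]]

```text
time: 12.85
tool_pos: [0.4216, 0.2021, 0.2501]
tool_rot: [0.0, 0.994, 0.108, -0.001]
contact_force: [0.2, 0.4, 0.6]
gripper_width: 0.697
grasp_force: 0.0
```

Call:
move_arm:
  plan:
    - [[0,0,0,0,0,-0.92,0.4],[0,0,0,0,0,-0.92,0.4],[0,0,0,0,0,-0.92,0.4],[0,0,0,0,0,-0.92,0.4],[0,0,0,0,0,-0.92,0.4],[0,0,0,0,0,-0.92,0.4],[0,0,0,0,0,-0.92,0.4],[0,0,0,0,0,-0.92,0.4],[0,0,0,0,0,-0.92,0.4],[0,0,0,0,0,-0.92,0.4]]

```text
time: 14.1
tool_pos: [0.4223, 0.2007, 0.25]
tool_rot: [-0.001, 0.696, 0.718, -0.001]
contact_force: [0.2, 0.0, -0.3]
gripper_width: 0.602
grasp_force: 0.0
```

```bash
python3 - <<'E'
from h import *
f=grab('wrist','i.png');st([.419,.203,.19])
for n in('wrist','top'):
    if n=='top': f=grab(n)
    P=cloud(f);x,y,z=P[...,0],P[...,1],P[...,2]
    w=(y>.05)&(y<.38)&(z>.075)&(z<.12)
    for nm,m in(('bar',w&(x>.39)&(x<.44)&(f['pixels'].max(2)<90)),('lid',w&(x>.475)&(x<.7)&(z>.09))):
        Q=P[m]
        if len(Q)<6: print(n,nm,len(Q));continue
        r=cv2.minAreaRect(Q[:,:2].astype(np.float32));B=cv2.boxPoints(r);e=sorted([B[1]-B[0],B[2]-B[1]],key=np.linalg.norm)
        print(n,nm,len(Q),Q.mean(0).round(4),'c',np.round(r[0],4),[round(float(np.linalg.norm(v)),4) for v in e],'az',np.arctan2(e[1][1],e[1][0])%np.pi)
E
```

```text
14.15 pos [0.4223 0.2007 0.25  ] yaw 1.6048 F [-0.2 -0.1  0.3] q [ 0.28 -0.35  1.94  0.    1.55  0.25]
units [ 0.02  -0.025  0.5  ]
wrist bar 1918 [0.4221 0.2083 0.0958] c [0.427  0.2028] [0.028, 0.1396] az 1.5913596
wrist lid 38038 [0.5561 0.2268 0.0961] c [0.5562 0.2103] [0.1691, 0.2402] az 1.621599
top bar 145 [0.425  0.1713 0.0961] c [0.4272 0.2029] [0.0232, 0.1378] az 1.5808667
top lid 5354 [0.5571 0.2097 0.0966] c [0.5573 0.2118] [0.1709, 0.2414] az 1.6280807
```

View pics/i.png

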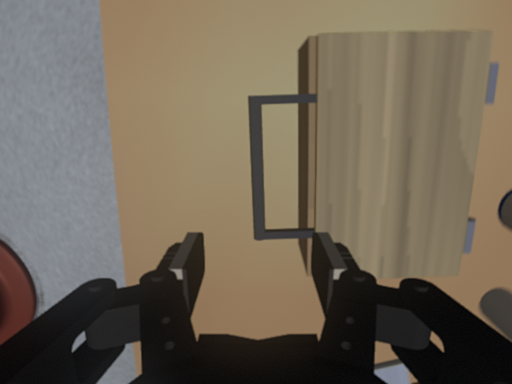

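The wrist view shows the bar running from (254,98) to (259,236), with the lid edge at x about 318 and the open gap between. I'll cast the bar's centreline onto z = 0.091.

```bash
python3 - <<'E'
from h import *
f=dict(np.load('/tmp/wrist.npz'));g=f['pixels'].max(2)
uv=[]
for v in range(110,228,6):
    u=np.where(g[v,235:285]<85)[0]+235
    uv.append([u.mean(),v]); 
p=onz(f,uv,.091);print(p[[0,10,-1]].round(4),len(u))
c=np.polyfit(p[:,1],p[:,0],1);print('az',np.pi/2-np.arctan(c[0]),'res',np.std(p[:,0]-np.polyval(c,p[:,1])))
h=np.array([np.sin(-np.arctan(c[0])*-1),0])
ym=.2035;xm=np.polyval(c,ym);print('mid',xm,ym)
# side arms
print('corners',onz(f,[[252,99],[259,236]],.091).round(4))
b=dict(np.load('/tmp/top.npz'));P=onz(b,np.array([[261,433],[341,429]])*.64,.091);print(P.mean(0))
st([xm,ym,.074])
E
```

```text
[[0.4169 0.2589 0.091 ]
 [0.4209 0.2028 0.091 ]
 [0.4246 0.1472 0.091 ]] 11
az 1.6386115167827846 res 0.00019131308032920862
mid 0.4206904803630886 0.2035
corners [[0.4144 0.2686 0.091 ]
 [0.425  0.1341 0.091 ]]
[0.41897376 0.20219402 0.091     ]
14.2 pos [0.4224 0.2007 0.2502] yaw 1.5973 F [-0.1  0.4  0. ] q [ 0.28 -0.35  1.94  0.    1.55  0.26]
units [ 0.024 -0.01   1.468]
```

Call:
move_arm:
  plan:
    - [[0.01,-0.015,0.2,0,0,-0.18,0.4],[0,0,0.3,0,0,0,0.4],[0,0,0.3,0,0,0,0.4],[0,0,0.3,0,0,0,0.4],[0,0,0.28,0,0,0,0.4],[0,0,0.1,0,0,0,0.4],[0,0,0,0,0,0,0.7],[0,0,0,0,0,0,1],[0,0,0,0,0,0,1],[0,0,0,0,0,0,1]]

```text
time: 15.45
tool_pos: [0.4213, 0.202, 0.0758]
tool_rot: [-0.001, 0.688, 0.726, -0.0]
contact_force: [-5.8, -0.1, 4.2]
gripper_width: 0.113
grasp_force: 58.5
```

```bash
python3 -c "
from h import *
st()"
```

```text
15.45 pos [0.4213 0.202  0.0758] yaw 1.6237 F [-5.8 -0.1  4.2] q [ 0.29 -0.18  2.11  0.    1.22  0.23]
```

Bar gripped. Now I raise it along the arc, 30° per call.

Call:
move_arm:
  plan:
    - [[0,0.0025,-0.094,0,0,0,1],[0,0.0075,-0.0935,0,0,0,1],[0,0.012,-0.093,0,0,0,1],[0,0.017,-0.092,0,0,0,1],[0,0.022,-0.091,0,0,0,1],[0,0.0265,-0.09,0,0,0,1],[0,0.0315,-0.0885,0,0,0,1],[0,0.036,-0.0865,0,0,0,1],[0,0.0405,-0.0845,0,0,0,1],[0,0.045,-0.0825,0,0,0,1]]

```text
time: 16.7
tool_pos: [0.4479, 0.2035, 0.1822]
tool_rot: [-0.003, 0.688, 0.726, -0.003]
contact_force: [-12.5, 2.5, 2.6]
gripper_width: 0.111
grasp_force: 58.4
```

```bash
python3 -c "
from h import *
st();print(manip.state()['grasp_force'])"
```

```text
16.7 pos [0.4479 0.2035 0.1822] yaw 1.6242 F [-12.5   2.5   2.6] q [ 0.27 -0.23  1.96  0.    1.42  0.22]
58.418694734573364
```

Call:
move_arm:
  plan:
    - [[0,0.042,-0.08,0,0,0,1],[0,0.046,-0.0775,0,0,0,1],[0,0.057,-0.0745,0,0,0,1],[0,0.061,-0.0715,0,0,0,1],[0,0.0645,-0.068,0,0,0,1],[0,0.068,-0.0645,0,0,0,1],[0,0.0715,-0.061,0,0,0,1],[0,0.0745,-0.057,0,0,0,1],[0,0.0775,-0.053,0,0,0,1],[0,0.08,-0.049,0,0,0,1]]

```text
time: 17.95
tool_pos: [0.5271, 0.2082, 0.2667]
tool_rot: [-0.0, 0.688, 0.726, 0.001]
contact_force: [-12.1, 2.3, 14.0]
gripper_width: 0.111
grasp_force: 58.6
```

```bash
python3 - <<'E'
from h import *
st()
f=grab('top');P=cloud(f);g=f['pixels'].astype(int)
x,y,z=P[...,0],P[...,1],P[...,2]
# hinge from earlier lid: az 1.625, bar mid + .215 along box x
bx=np.array([np.cos(.055),np.sin(.055)]);hg=np.array([.4207,.2022])+.215*bx
m=(z>.13)&(z<.27)&(y>.08)&(y<.34)&(x>.4)&(x<.68)&(g[...,2]>g[...,0]+15)
Q=P[m];s=(Q[:,:2]-hg)@bx;c=np.polyfit(s,Q[:,2],1);print(len(Q),'hinge',hg,'lid angle deg',np.degrees(np.arctan(-c[0])))
E
```

```text
17.95 pos [0.5271 0.2082 0.2667] yaw 1.6246 F [-12.1   2.3  14. ] q [ 0.24 -0.11  1.71  0.    1.54  0.19]
1544 hinge [0.63537489 0.21401904] lid angle deg 58.44365467315356
```

Call:
move_arm:
  plan:
    - [[0,0.077,-0.052,0,0,0,1],[0,0.08,-0.048,0,0,0,1],[0,0.0865,-0.036,0,0,0,1],[0,0.0885,-0.0315,0,0,0,1],[0,0.09,-0.0265,0,0,0,1],[0,0.091,-0.022,0,0,0,1],[0,0.092,-0.017,0,0,0,1],[0,0.093,-0.012,0,0,0,1],[0,0.0935,-0.0075,0,0,0,1],[0,0.094,-0.0025,0,0,0,1]]

```text
time: 19.25
tool_pos: [0.6346, 0.2143, 0.2955]
tool_rot: [0.001, 0.688, 0.726, 0.003]
contact_force: [-4.6, 4.2, 28.4]
gripper_width: 0.11
grasp_force: 67.7
```

```bash
python3 - <<'E'
from h import *
st();print(manip.state()['grasp_force'])
f=grab('scene','k.png');P=cloud(f);g=f['pixels'].astype(int)
x,y,z=P[...,0],P[...,1],P[...,2]
bx=np.array([np.cos(.055),np.sin(.055)]);hg=np.array([.6354,.214])
m=(z>.12)&(z<.25)&(y>.09)&(y<.33)&(x>.5)&(x<.75)&(g[...,2]>g[...,0]+15)
Q=P[m];s=(Q[:,:2]-hg)@bx;c=np.polyfit(Q[:,2],s,1);print(len(Q),'s mean',s.mean(),'lid angle rad',np.pi/2+np.arctan(c[0]))
E
```

```text
19.25 pos [0.6346 0.2143 0.2955] yaw 1.625 F [-4.6  4.2 28.4] q [0.21 0.12 1.43 0.   1.58 0.16]
67.65104413032532
3946 s mean 0.0034445480506030916 lid angle rad 1.556766607826099
```

View pics/k.png

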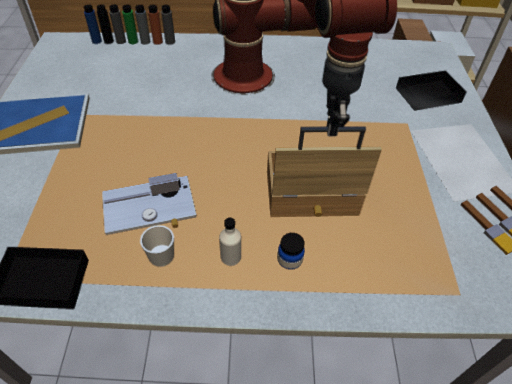

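The scene view shows the lid upright with the bar at about (333,130) in the gripper, the lock over the knob at (165,183), and the bystanders untouched. The lid angle is about 1.56 rad. I'll ease the downward push slightly and hold.

Call:
move_arm:
  plan:
    - [[0,0.005,-0.01,0,0,0,1],[0,0.005,-0.01,0,0,0,1],[0,0,0,0,0,0,1],[0,0,0,0,0,0,1],[0,0,0,0,0,0,1],[0,0,0,0,0,0,1],[0,0,0,0,0,0,1],[0,0,0,0,0,0,1],[0,0,0,0,0,0,1],[0,0,0,0,0,0,1]]

```text
time: 20.55
tool_pos: [0.6359, 0.2142, 0.2961]
tool_rot: [0.001, 0.688, 0.726, 0.003]
contact_force: [-0.9, 4.5, 0.7]
gripper_width: 0.111
grasp_force: 62.5
```

```bash
python3 - <<'E'
from h import *
st();print(manip.state()['grasp_force'])
f=grab('scene');P=cloud(f);g=f['pixels'].astype(int)
x,y,z=P[...,0],P[...,1],P[...,2]
m=(z>.12)&(z<.25)&(y>.09)&(y<.33)&(x>.5)&(x<.75)&(g[...,2]>g[...,0]+15)
Q=P[m];c=np.polyfit(Q[:,2],Q[:,0]+.055*Q[:,1],1);a=np.pi/2+np.arctan(c[0]);print('lid',a)
if 1.51<a<1.63: print(manip.job_done())
E
```

```text
20.55 pos [0.6359 0.2142 0.2961] yaw 1.6243 F [-0.9  4.5  0.7] q [0.21 0.13 1.43 0.   1.58 0.16]
62.54599213600159
lid 1.5618244487770545
the job is handed in; nothing more can be done
None
```

The job is handed in at about 20.6 s of the 64 s limit: knob measured at about 1.41 rad, lock judged home by its position and 34 N at the stop, and the lid held upright in the gripper at about 1.56 rad; no verdict was returned.

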